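# Make up two glaze-test kits from the tile and jar stock

### The job

Make up the two glaze-test kits from the stock on the grey ware board: in the plain wooden tray, lay the white and the terracotta hexagonal tiles flat in the long compartment, packed together with a whole flat side of one against a whole flat side of the other, and stand the blue-capped jar upright in the small compartment; in the red tray, lay the black tile flat in the long compartment and stand the green-capped jar upright in the small one. Set the fired tiles down rather than dropping them, and leave the sand-coloured tile and the yellow-capped jar, which belong to neither kit, where they are.

Things in the scene. Friction and masses are not known exactly. Their poses are not given: they have to be found in the camera images.
- tile_white: White hexagonal fired-clay tile, 52 mm across flats, 60 mm across corners, 12 mm thick, 40 to 75 g. Origin: centre of its underside, z up; x points square to one flat side, so the sides face 0, 60, 120, 180, 240, 300 degrees from x. Starts flat, turned any way, on the grey ware board (top 12 mm above the table).
- tile_terracotta: Terracotta (brick-red) hexagonal fired-clay tile, 52 mm across flats, 60 mm across corners, 12 mm thick, 40 to 75 g. Origin: centre of its underside, z up; x points square to one flat side, so the sides face 0, 60, 120, 180, 240, 300 degrees from x. Starts flat, turned any way, on the grey ware board (top 12 mm above the table).
- tile_black: Black hexagonal fired-clay tile, 52 mm across flats, 60 mm across corners, 12 mm thick, 40 to 75 g. Origin: centre of its underside, z up; x points square to one flat side, so the sides face 0, 60, 120, 180, 240, 300 degrees from x. Starts flat, turned any way, on the grey ware board (top 12 mm above the table).
- tile_sand: Sand-coloured (spare, to be left alone) hexagonal fired-clay tile, 52 mm across flats, 60 mm across corners, 12 mm thick, 40 to 75 g. Origin: centre of its underside, z up; x points square to one flat side, so the sides face 0, 60, 120, 180, 240, 300 degrees from x. Starts flat, turned any way, on the grey ware board (top 12 mm above the table).
- jar_blue: A closed plastic glaze jar, white with a band and screw cap, both blue; 60 mm high, body 44 mm across up to 40 mm, cap 41 mm across from 44 to 60 mm height, 80 to 150 g. Origin: centre of its underside, z up. Starts upright on the grey ware board (top 12 mm above the table).
- jar_green: A closed plastic glaze jar, white with a band and screw cap, both green; 60 mm high, body 44 mm across up to 40 mm, cap 41 mm across from 44 to 60 mm height, 80 to 150 g. Origin: centre of its underside, z up. Starts upright on the grey ware board (top 12 mm above the table).
- jar_yellow: Spare, to be left alone: a closed plastic glaze jar, white with a band and screw cap, both yellow; 60 mm high, body 44 mm across up to 40 mm, cap 41 mm across from 44 to 60 mm height, 80 to 150 g. Origin: centre of its underside, z up. Starts upright on the grey ware board (top 12 mm above the table).
- tray_wood: Plain pale-wood open tray, fixed to the table, 232 mm (own x) by 132 mm (y). Origin: centre of its underside, on the table. Floor 4 mm thick; rims and divider 6 mm thick, tops 16 mm above the table. Long compartment (tiles) inside: x -110 to +40 mm, y -60 to +60, middle x = -35. Small one (jar): x +46 to +110 mm, y -60 to +60, middle x = +78.
- tray_red: Red-painted open tray, fixed to the table, 232 mm (own x) by 132 mm (y). Origin: centre of its underside, on the table. Floor 4 mm thick; rims and divider 6 mm thick, tops 16 mm above the table. Long compartment (tiles) inside: x -110 to +40 mm, y -60 to +60, middle x = -35. Small one (jar): x +46 to +110 mm, y -60 to +60, middle x = +78.
Things that resemble listed ones, but are neither listed nor needed, are in the scene too. There is more than one size of the tile_terracotta; the job needs the smallest.

How it is judged:
At the end, for the whole second after the job is handed in: Kits in their compartments, flat or upright, at rest; white and terracotta side to side: centres within 55.5 mm, within 8 mm of whole side meeting whole side, within 0.12 rad of parallel; sand tile and yellow jar within 25 mm of their start (x of tile_white in the frame of tray_wood between -0.088 and 0.018 m and y of tile_white in the frame of tray_wood between -0.038 and 0.038 m and z of tile_white in the frame of tray_wood between 0.001 and 0.007 m and angle between each of tile_white, tile_terracotta, jar_blue, tile_black, jar_green's own z axis and vertical below 0.06 rad and linear speed of each of tile_white, tile_terracotta, jar_blue, tile_black, jar_green below 0.02 m/s and angular speed of each of tile_white, tile_terracotta, jar_blue, tile_black, jar_green below 0.2 rad/s and x of tile_terracotta in the frame of tray_wood between -0.088 and 0.018 m and y of tile_terracotta in the frame of tray_wood between -0.038 and 0.038 m and z of tile_terracotta in the frame of tray_wood between 0.001 and 0.007 m and horizontal distance between tile_white and tile_terracotta below 0.0555 m and ((x of tile_white in the frame of tile_terracotta between 0.044 and 0.06 m and y of tile_white in the frame of tile_terracotta between -0.008 and 0.008 m) or (x of tile_white in the frame of tile_terracotta between 0.018 and 0.034 m and y of tile_white in the frame of tile_terracotta between 0.037 and 0.053 m) or (x of tile_white in the frame of tile_terracotta between -0.034 and -0.018 m and y of tile_white in the frame of tile_terracotta between 0.037 and 0.053 m) or (x of tile_white in the frame of tile_terracotta between -0.06 and -0.044 m and y of tile_white in the frame of tile_terracotta between -0.008 and 0.008 m) or (x of tile_white in the frame of tile_terracotta between -0.034 and -0.018 m and y of tile_white in the frame of tile_terracotta between -0.053 and -0.037 m) or (x of tile_white in the frame of tile_terracotta between 0.018 and 0.034 m and y of tile_white in the frame of tile_terracotta between -0.053 and -0.037 m)) and (angle between the x axis of tile_white and the x axis of tile_terracotta, either way round below 0.12 rad or angle between the x axis of tile_white and the x axis of tile_terracotta, either way round between 0.9272 and 1.1672 rad) and x of jar_blue in the frame of tray_wood between 0.064 and 0.092 m and y of jar_blue in the frame of tray_wood between -0.042 and 0.042 m and z of jar_blue in the frame of tray_wood between 0.001 and 0.007 m and x of tile_black in the frame of tray_red between -0.088 and 0.018 m and y of tile_black in the frame of tray_red between -0.038 and 0.038 m and z of tile_black in the frame of tray_red between 0.001 and 0.007 m and x of jar_green in the frame of tray_red between 0.064 and 0.092 m and y of jar_green in the frame of tray_red between -0.042 and 0.042 m and z of jar_green in the frame of tray_red between 0.001 and 0.007 m and distance of each of tile_sand, jar_yellow from where it was at the start of the episode below 0.025 m); the robot touches nothing.
It fails at once if the sand-coloured tile is disturbed (moved more than 25 mm) (distance of tile_sand from where it was at the start of the episode above 0.025 m).
It fails at once if the yellow-capped jar is disturbed (moved more than 25 mm) (distance of jar_yellow from where it was at the start of the episode above 0.025 m).
It fails at once if the white tile is dropped into a tray (over 0.9 m/s just above the floor) (height (world z) of tile_white below 0.035 m and horizontal distance between tile_white and tray_wood below 0.13 m and linear speed of tile_white above 0.9 m/s).
It fails at once if the terracotta tile is dropped into a tray (over 0.9 m/s just above the floor) (height (world z) of tile_terracotta below 0.035 m and horizontal distance between tile_terracotta and tray_wood below 0.13 m and linear speed of tile_terracotta above 0.9 m/s).
It fails at once if the black tile is dropped into a tray (over 0.9 m/s just above the floor) (height (world z) of tile_black below 0.035 m and horizontal distance between tile_black and tray_red below 0.13 m and linear speed of tile_black above 0.9 m/s).
It also fails if it takes over 120 s, if anything falls off the work surface, if the arm or the gripper's body presses on something with over 40 N, if the wrist force passes 120 N, or if a joint passes its speed limit or range.

### The arm

A 7-joint arm with a two-finger parallel gripper is mounted at the origin on the work surface. World frame = base frame: x ahead of the robot, y to its left, z up, the work surface at z = 0. Lengths are in m, angles in rad, forces in N, time in s.
With the tool pointing down it reaches from about 0.425 to 0.925 m from the base axis. Payload 6.8 kg.
Tool frame: the origin (TCP) lies between the finger pads; the fingertips stand 25 mm ahead of it and the grasp point (between the pads) lies 6 mm ahead of it; z points along the fingers, y is the line along which they close (so a half turn about z gives the same grasp; the last joint's range is limited). The gripper opens to 85 mm and grips with 20 to 120 N. Pads are 22 mm wide; open, the fingers measure 114 mm over their backs; the gripper's body (76 mm by 85 mm) begins 54 mm behind the grasp point. The pads swing forward as they close: fully open they stand 13 mm farther back than shut.
Start: joints at [-1.246, 0.477, 0.022, 1.555, -0.011, 1.109, -0.083], TCP at [0.283, 0.613, 0.256] pointing down, gripper open.
Joint ranges: [-2.96, 2.96], [-0.34, 2.1], [-1.41, 1.46], [0.24, 2.44], [-1.37, 4.51], [0.17, 1.92], [-2.96, 2.96]. Speed limits (rad/s): [2.39, 2.39, 3.14, 3.14, 3.14, 3.14, 3.14].

### API

Orientations are given as a 3x3 rotation matrix whose columns are the frame's x, y, z axes.
In Python, from cell import move_to, line_to, move_j, set_gripper, dwell, solve_ik, capture, camera_info, Unreachable, finish_job, read_time, read_joint_positions, read_qd, read_joint_torque, read_tcp_pos, read_orientation, read_contact_force, read_torque, read_finger_gap, read_finger_force gives the robot as it stands. Calls block until the motion is done:
- move_to(position, orientation): joint-space move of the TCP to a pose.
- line_to(position, max_speed=0.15, attitude=None): straight line of the TCP; attitude=None keeps the orientation; max_speed is the mean speed in m/s.
- move_j(angles): joint-space move.
- set_gripper(opening, squeeze=None): opening from 0.0 (shut) to 1.0 (fully open); squeeze is the grip in N (None keeps the last); returns when the fingers have stopped.
- dwell(seconds).
- solve_ik(position, orientation): joint angles nearest the present ones, or None.
- capture(name): name is "scene" or "top"; returns the picture (384x512x3 uint8, red, green, blue); there is no depth.
- camera_info(name): a dict with "mtx" (3x3 intrinsics, pixels), "R" (3x3) and "t" (3): a world point X has camera coordinates R X + t. Camera axes: x right, y down, z forward; pixel columns grow to the right and rows downward; lengths in m; the calibration is good to about 2 mm. A picture is of the moment at which its call begins. camera_info takes no time and is no camera call.
A pose or a line that the arm cannot do raises Unreachable and nothing moves.
- finish_job(): hands the job in; it is judged then, once.
Readings, each from a call of its own:
- read_time(): time.
- read_joint_positions(): joint angles.
- read_qd(): joint speeds.
- read_joint_torque(): joint torques, N m.
- read_tcp_pos(): TCP position.
- read_orientation(): TCP orientation.
- read_contact_force(): force on the tool from outside, world axes, zero at the start.
- read_torque(): the same for the moment, N m.
- read_finger_gap(): opening from 0.0 (shut) to 1.0 (fully open).
- read_finger_force(): force on a finger pad.
Only numpy, scipy, OpenCV 4.12 (cv2) and the standard library are available. Lean on these libraries where they do the work, as an engineer would, in place of code of your own. Each camera call takes 0.05 s, during which the arm holds its last target. There are 200 camera calls.

## Working session

There is one attempt and no reset: what is moved stays moved. The work goes in short steps, each a Python script; the robot and the scene stay as the last script left them, time stands still between calls to the robot, and variables do not carry over. Pictures are saved under pics/ and viewed, at most 14 in all, crops included, and the job is handed in when it is done.

```bash
mkdir -p pics; ls
python3 - <<'E'
from cell import *
import cv2
for n in("top","scene"):
    im=capture(n); cv2.imwrite(f"pics/{n}0.png",cv2.cvtColor(cv2.resize(im,None,fx=1.5,fy=1.5,interpolation=cv2.INTER_CUBIC),cv2.COLOR_RGB2BGR))
    cv2.imwrite(f"/tmp/{n}0raw.png",im[...,::-1])
    c=camera_info(n);print(n,c)
print(read_time(),read_orientation())
E
```

```text
pics
top {'mtx': array([[361.68579186,   0.        , 253.4780186 ],
       [  0.        , 361.68579186, 188.24158293],
       [  0.        ,   0.        ,   1.        ]]), 'R': array([[ 0.00680048, -0.9998976 , -0.01259112],
       [-0.98866366, -0.00483434, -0.15006932],
       [ 0.14999309,  0.01346893, -0.9885953 ]]), 't': array([-0.07829746,  0.51131598,  1.04201765])}
scene {'mtx': array([[385.34684581,   0.        , 247.2665937 ],
       [  0.        , 385.34684581, 192.70398386],
       [  0.        ,   0.        ,   1.        ]]), 'R': array([[-0.13952191,  0.99002756,  0.01946954],
       [ 0.61833998,  0.10246451, -0.7792026 ],
       [-0.77342699, -0.09667704, -0.62646967]]), 't': array([ 0.14882085, -0.27884356,  1.50199683])}
0.1 [[-9.07798678e-01  4.19405769e-01 -6.01382975e-04]
 [ 4.19406186e-01  9.07797339e-01 -1.56303769e-03]
 [-1.09613160e-04 -1.67114729e-03 -9.99998598e-01]]
```

View pics/top0.png

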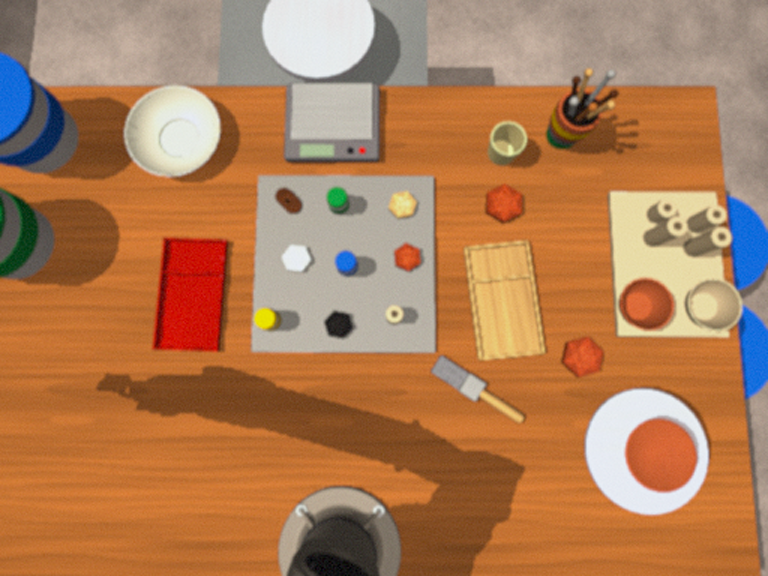

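View pics/scene0.png

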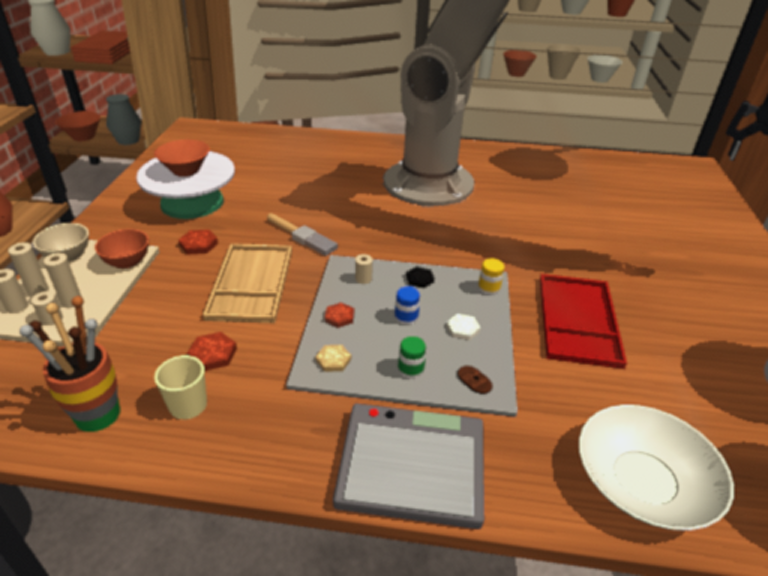

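The top view (1.5x) has three terracotta hexagons: (407,257) on the board, and two larger ones at (505,203) and (582,356) on the table. I choose (407,257).
- **Jars:** blue is at (346,263), green at (338,200) and yellow (spare) at (265,318).
- **Tiles:** white is at (296,258), black at (339,324) and sand (spare) at (403,204).
- **Distractors:** a brown oval at (288,200) and a clay tube at (394,314).
- **Trays:** red is at (190,294) and wood at (505,299).

Run:
```python
import cv2,numpy as np
im=cv2.imread("/tmp/top0raw.png")
cv2.imwrite("pics/crop0.png",cv2.resize(im[112:242,165:380],None,fx=3.7,fy=3.7,interpolation=cv2.INTER_CUBIC))
h=cv2.cvtColor(im,cv2.COLOR_BGR2HSV)
for n,(u,v) in dict(white=(296,258),terra=(407,257),terraB=(505,203),black=(339,324),sand=(403,204),blue=(346,261),green=(338,198),yel=(265,316),red=(190,320),wood=(507,320),table=(450,300),table2=(240,300),board=(320,230),brown=(288,200)).items(): print(n,h[int(v/1.5),int(u/1.5)])
```

```text
white [113   9 240]
terra [  9 211 222]
terraB [  8 206 222]
black [173  30  34]
sand [ 28  81 232]
blue [107 231 225]
green [ 72 249 165]
yel [ 29 255 232]
red [  2 252 203]
wood [ 22 125 235]
table [ 14 195 182]
table2 [ 13 185 189]
board [ 24  24 173]
brown [  8 151  83]
```

View pics/crop0.png

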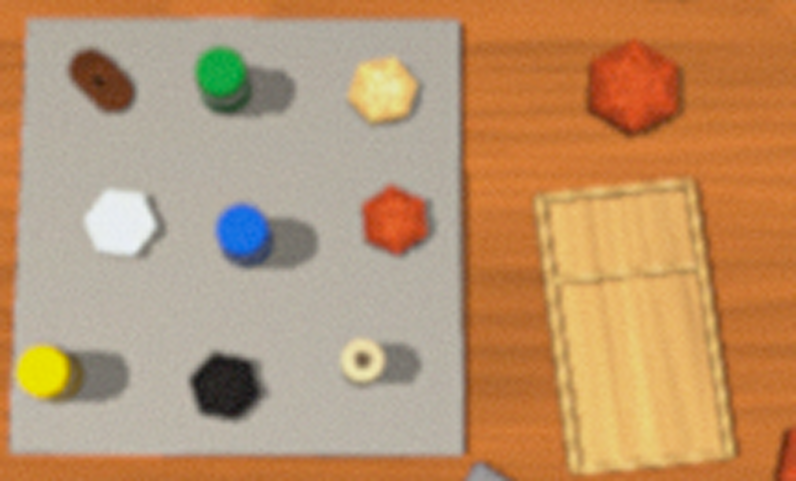

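The crop confirms it: the board's terracotta tile at crop (395,220) is about the size of the white one (122,222), and the one off the board (633,86) is clearly bigger. Next I fit poses by silhouette.

```bash
cat > vis.py <<'E'
import cv2,numpy as np
from scipy.optimize import minimize
from cell import camera_info
S=4
def proj(P,n):
    c=camera_info(n); q=(c["R"]@np.asarray(P,float).T).T+c["t"]; q=q@c["mtx"].T
    return q[:,:2]/q[:,2:]
def plane(uv,z,n):
    c=camera_info(n); d=c["R"].T@np.linalg.inv(c["mtx"])@np.array([*uv,1.]); o=-c["R"].T@c["t"]
    return (o+d*(z-o[2])/d[2])[:2]
def hexa(x,y,a,z,f=.052):
    t=a+np.pi/6+np.arange(6)*np.pi/3; r=f/np.sqrt(3)
    return [[x+r*np.cos(b),y+r*np.sin(b),zz] for b in t for zz in(z,z+.012)]
def disc(x,y,z0,z1,r):
    t=np.arange(48)*np.pi/24
    return [[x+r*np.cos(b),y+r*np.sin(b),zz] for b in t for zz in(z0,z1)]
def box(x,y,a,lx=.116,ly=.066,h=.016):
    c,s=np.cos(a),np.sin(a)
    return [[x+c*i*lx-s*j*ly,y+s*i*lx+c*j*ly,zz] for i in(-1,1) for j in(-1,1) for zz in(0,h)]
D=dict(white=lambda h,s,v:(s<45)&(v>205),terra=lambda h,s,v:(h<12)&(s>170)&(v>100),
 black=lambda h,s,v:v<75,sand=lambda h,s,v:(h>17)&(h<33)&(s>50)&(v>190),
 blue=lambda h,s,v:(h>100)&(h<115)&(s>150),green=lambda h,s,v:(h>60)&(h<85)&(s>150),
 yellow=lambda h,s,v:(h>25)&(h<34)&(s>180),red=lambda h,s,v:((h<7)|(h>173))&(s>225),
 wood=lambda h,s,v:(h>16)&(h<28)&(s>60)&(s<172)&(v>105))
def mask(im,col,ctr,rad,S=S):
    big=cv2.resize(im,None,fx=S,fy=S,interpolation=cv2.INTER_CUBIC)
    hsv=cv2.cvtColor(big,cv2.COLOR_RGB2HSV); m=D[col](*[hsv[...,i].astype(int) for i in range(3)])
    m=m.astype(np.uint8); w=np.zeros_like(m); cv2.circle(w,(int(ctr[0]*S),int(ctr[1]*S)),int(rad*S),1,-1); m&=w
    m=cv2.morphologyEx(m,cv2.MORPH_CLOSE,np.ones((9,9)))
    n,l,st,_=cv2.connectedComponentsWithStats(m)
    return (l==1+np.argmax(st[1:,4])).astype(np.uint8)
def fit(ims,col,shape,p0,rads,steps):
    """ims {cam:image}; shape(p)->3D pts; silhouette fit over the cameras."""
    p0=np.array(p0,float); M={}
    for n in ims: M[n]=mask(ims[n],col,proj(shape(p0),n).mean(0),rads[n])
    def cost(p):
        e=0
        for n in M:
            h=cv2.convexHull(((proj(shape(p),n)+.5)*S-.5).astype(np.float32))
            r=np.zeros_like(M[n]); cv2.fillPoly(r,[np.round(h*16).astype(np.int32)],1,shift=4)
            e+=(r!=M[n]).sum()/M[n].sum()
        return e
    best=None
    for k in range(2):
      for a in ([0] if len(p0)<3 else [-.35,0,.35]):
        q=p0.copy(); 
        if len(q)>2:q[2]+=a
        sx=np.vstack([q]+[q+np.eye(len(q))[i]*steps[i] for i in range(len(q))])
        r=minimize(cost,q,method="Nelder-Mead",options=dict(initial_simplex=sx,xatol=1e-4,fatol=1e-4))
        if best is None or r.fun<best.fun: best=r
      p0=best.x
    return best.x,best.fun
E
cat > see0.py <<'E'
from vis import *
import json
raw={n:cv2.imread(f"/tmp/{n}0raw.png")[...,::-1].copy() for n in("top","scene")}
px=dict(white=(296,258),terra=(407,257),black=(339,324),sand=(403,204),blue=(346,263),green=(338,200),yellow=(265,318),red=(190,294),wood=(505,299))
out={}
for k,(u,v) in px.items():
    z=.018 if k in("white","terra","black","sand") else .064 if k in("blue","green","yellow") else .01
    xy=plane((u/1.5,v/1.5),z,"top"); res=[]
    for cams in (("top",),("scene",),("top","scene")):
        ims={n:raw[n] for n in cams}
        if z==.018: r=fit(ims,k,lambda p:hexa(*p[:3],.012,p[3]),[*xy,0.,.052],dict(top=20,scene=22),[.004,.004,.2,.003])
        elif z==.064: r=fit(ims,k,lambda p:disc(*p,.056,.072,.0205),xy,dict(top=14,scene=11),[.004,.004])
        else:
            r=fit(ims,k,lambda p:box(*p),[*xy,3.1 if k=="red" else 3.24],dict(top=55,scene=60),[.004,.004,.1])
            
        print(k,cams,r[0].round(4),round(r[1],3)); out[k+"/"+"+".join(cams)]=list(r[0])
json.dump(out,open("poses0.json","w"))
E
time python3 see0.py
```

```text
white ('top',) [0.5657 0.0994 0.9154 0.0499] 0.035
white ('scene',) [ 0.5594  0.0977 -0.1214  0.044 ] 0.115
white ('top', 'scene') [ 0.5634  0.0985 -0.1032  0.0456] 0.37Traceback (most recent call last):
  File "see0.py", line 11, in <module>
    if z==.018: r=fit(ims,k,lambda p:hexa(*p[:3],.012,p[3]),[*xy,0.,.052],dict(top=20,scene=22),[.004,.004,.2,.003])
                  ~~~^^^^^^^^^^^^^^^^^^^^^^^^^^^^^^^^^^^^^^^^^^^^^^^^^^^^^^^^^^^^^^^^^^^^^^^^^^^^^^^^^^^^^^^^^^^^^^^
  File "vis.py", line 49, in fit
    r=minimize(cost,q,method="Nelder-Mead",options=dict(initial_simplex=sx,xatol=1e-4,fatol=1e-4))
    res = _minimize_neldermead(fun, x0, args, callback, bounds=bounds,
                               **options)
    fxr = func(xr)
    fx = function(np.copy(x), *(wrapper_args + args))
  File "vis.py", line 39, in cost
    h=cv2.convexHull(((proj(shape(p),n)+.5)*S-.5).astype(np.float32))
                       ~~~~^^^^^^^^^^^^
  File "vis.py", line 6, in proj
    c=camera_info(n); q=(c["R"]@np.asarray(P,float).T).T+c["t"]; q=q@c["mtx"].T
ValueError: time passes only in moves, steps and waits

real	0m9.147s
user	0m8.727s
sys	0m0.532s
```

```bash
sed -i 's/^S=4/S=4\nCI={n:camera_info(n) for n in("top","scene")}/; s/c=camera_info(n);/c=CI[n];/' vis.py
sed -i 's/for cams in .*/for cams in (("top",),("scene",)):/' see0.py; time python3 see0.py
```

```text
white ('top',) [0.5657 0.0994 0.9154 0.0499] 0.035
white ('scene',) [ 0.5594  0.0977 -0.1214  0.044 ] 0.115
terra ('top',) [ 0.5681 -0.1289  0.6062  0.0451] 0.03
terra ('scene',) [ 0.567  -0.1298  0.4344  0.0409] 0.12
black ('top',) [ 0.4299  0.0082 -0.2187  0.0468] 0.035
black ('scene',) [0.4326 0.0075 0.9149 0.048 ] 0.051
sand ('top',) [ 0.6815 -0.1175  0.1696  0.0497] 0.05
sand ('scene',) [ 0.674  -0.1206  0.1929  0.0431] 0.112
blue ('top',) [ 0.5496 -0.0074] 0.205
blue ('scene',) [ 0.5489 -0.0083] 0.268
green ('top',) [0.6785 0.0123] 0.387
green ('scene',) [0.6773 0.0115] 0.376
yellow ('top',) [0.4383 0.1467] 0.273
yellow ('scene',) [0.4132 0.1539] 24.119
red ('top',) [0.4923 0.3149 3.0854] 0.068
red ('scene',) [0.4838 0.2758 2.9119] 10.536
wood ('top',) [ 0.4832 -0.3251  3.2522] 0.016
wood ('scene',) [ 0.4728 -0.3266  3.2657] 0.217
real	0m17.681s
user	0m17.898s
sys	0m0.909s
```

```bash
sed -i 's/terra=lambda h,s,v:(h<12)&(s>170)&(v>100)/terra=lambda h,s,v:(h<20)\&(s>115)\&(v>60)/; s/black=lambda h,s,v:v<75/black=lambda h,s,v:v<90/' vis.py
python3 see0.py | egrep "terra|black"
python3 - <<'E'
from vis import *
import json
P=json.load(open("poses0.json"))
for n in ("top","scene"):
    im=cv2.imread(f"/tmp/{n}0raw.png"); S2=4
    im=cv2.resize(im,None,fx=S2,fy=S2,interpolation=cv2.INTER_CUBIC)
    for k in("white","terra","black","sand","blue","green","red","wood"):
        p=P[k+"/top"]
        Q=hexa(*p[:3],.012) if k in("white","terra","black","sand") else disc(*p,.056,.072,.0205) if len(p)==2 else box(*p)
        Q=np.array(Q)
        for z in np.unique(Q[:,2]):
            h=cv2.convexHull(((proj(Q[Q[:,2]==z],n)+.5)*S2-.5).astype(np.float32)).astype(np.int32)
            cv2.polylines(im,[h],True,(255,0,255),1)
    if n=="top": im=im[112*4:242*4,100*4:380*4]; im=cv2.resize(im,(800,371),interpolation=cv2.INTER_AREA)
    else: im=im[150*4:280*4,190*4:350*4]; im=cv2.resize(im,(640,520))
    cv2.imwrite(f"pics/ov_{n}.png",im)
E
```

```text
terra ('top',) [ 0.5684 -0.1291 -0.4202  0.0494] 0.032
terra ('scene',) [ 0.5695 -0.13    0.5722  0.0478] 0.037
black ('top',) [ 0.4298  0.0078 -0.1791  0.0485] 0.043
black ('scene',) [ 0.4326  0.0074 -0.167   0.0498] 0.056
```

View pics/ov_top.png

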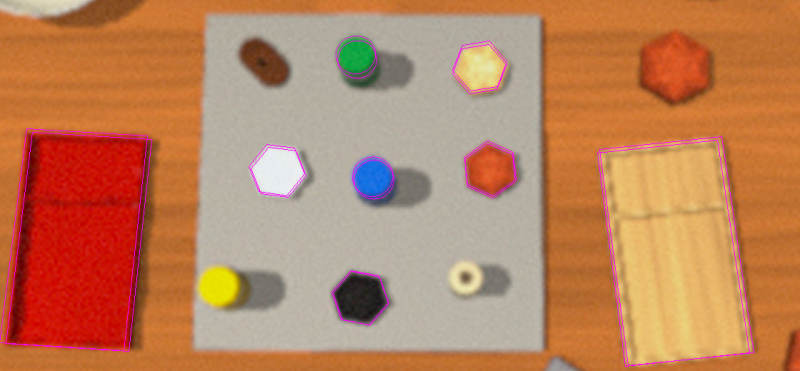

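View pics/ov_scene.png

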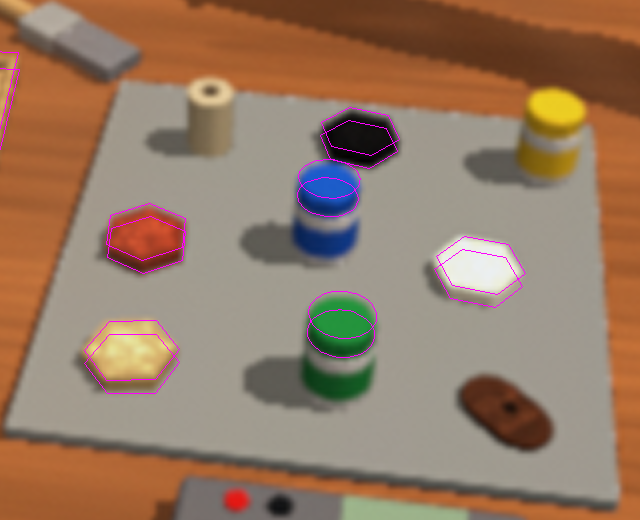

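The top overlay hugs all the tiles and trays. In the scene view the jar caps sit about 10 px below the outlines, because the coloured band biased the fit. I'll refit the jars to the bright cap top only.

Run:
```python
import vis; from vis import *
raw={n:cv2.imread(f"/tmp/{n}0raw.png")[...,::-1].copy() for n in("top","scene")}
B=dict(blue=(.552,-.008),green=(.683,.012),yellow=(.44,.145))
for k in B:
    base=vis.D[k]
    for n in raw:
        uv=proj([[*B[k],.072]],n)[0].astype(int)
        v0=cv2.cvtColor(raw[n],cv2.COLOR_RGB2HSV)[uv[1],uv[0],2]
        for f in(.75,.85):
            vis.D[k]=lambda h,s,v:base(h,s,v)&(v>f*v0)
            r=fit({n:raw[n]},k,lambda p:disc(*p[:2],.072,.072,p[2]),[*B[k],.0205],dict(top=14,scene=11),[.004,.004,.002])
            print(k,n,f,v0,r[0].round(4),round(r[1],3))
```

```text
blue top 0.75 224 [ 0.5488 -0.007   0.0186] 0.029
blue top 0.85 224 [ 0.5496 -0.0067  0.018 ] 0.022
blue scene 0.75 202 [ 0.5548 -0.0067  0.0193] 0.066
blue scene 0.85 202 [ 0.5538 -0.007   0.0183] 0.058
green top 0.75 164 [0.6776 0.0125 0.0182] 0.029
green top 0.85 164 [0.6784 0.0128 0.0176] 0.03
green scene 0.75 147 [0.6846 0.0122 0.0183] 0.045
green scene 0.85 147 [0.6835 0.0121 0.0177] 0.05
yellow top 0.75 232 [0.437  0.1456 0.0189] 0.027
yellow top 0.85 232 [0.437  0.1461 0.0186] 0.018
yellow scene 0.75 235 [-7.646e-01  5.212e-01  2.000e-04] 1.01
yellow scene 0.85 235 [-7.646e-01  5.212e-01  2.000e-04] 1.01
```

```bash
cat > arm.py <<'E'
from cell import *
import numpy as np
WOOD=(.4832,-.3251,.1106); RED=(.4923,.3149,-.0562)
def R(c):
    return np.array([[-np.sin(c),np.cos(c),0],[np.cos(c),np.sin(c),0],[0,0,-1.]])
def tray(T,x,y):
    c,s=np.cos(T[2]),np.sin(T[2]); return np.array([T[0]+c*x-s*y,T[1]+s*x+c*y])
def best(xy,angs,zs=(.2,.035)):
    """closing angle (half turns too) that can be reached with the joints nearest to their middle"""
    q0=np.array(read_joint_positions()); B=[]
    for a in angs:
        for c in(a,a+np.pi):
            c=(c+np.pi)%(2*np.pi)-np.pi
            qs=[solve_ik([*xy,z],R(c)) for z in zs]
            if all(q is not None for q in qs): B.append((abs(qs[0][6])+.3*abs(qs[0][6]-q0[6]),c))
    return min(B)[1]
def go(xy,c,z=.2): move_to([*xy,z],R(c))
def down(xy,z,slow=.06):
    line_to([*xy,z+.035],max_speed=.2); line_to([*xy,z],max_speed=slow)
def pick(xy,angs,z,opening,squeeze=40):
    c=best(xy,angs); set_gripper(opening,squeeze); go(xy,c); down(xy,z); set_gripper(0.,squeeze)
    g=read_finger_gap(); line_to([*xy,z+.04],max_speed=.1); line_to([*xy,.2],max_speed=.25)
    print("picked c=%.3f gap %.3f->%.3f (%.1f mm) force %s t=%.1f"%(c,g,read_finger_gap(),read_finger_gap()*85,read_finger_force(),read_time())); return c
def place(xy,angs,z,opening,slide=None):
    c=best(xy,angs); go(xy,c); down(xy,z,.04); print("contact",np.round(read_contact_force(),2))
    if slide is not None: line_to([*slide,z],max_speed=.02); xy=slide; print("slid",np.round(read_contact_force(),2))
    set_gripper(opening); line_to([*xy,z+.04],max_speed=.08); line_to([*xy,.2],max_speed=.25); print("placed c=%.3f t=%.1f"%(c,read_time()))
def hexang(a): return [a+k*np.pi/3 for k in range(3)]
E
python3 - <<'E'
from arm import *
w=(.5657,.0994)
pick(w,hexang(-.128),.0345,.85)
import cv2; cv2.imwrite("pics/pick1.png",cv2.resize(capture("scene")[60:330,150:450],None,fx=2.5,fy=2.2)[...,::-1])
E
```

```text
picked c=-0.128 gap 0.594->0.596 (50.6 mm) force 41.709855794906616 t=5.6
```

View pics/pick1.png

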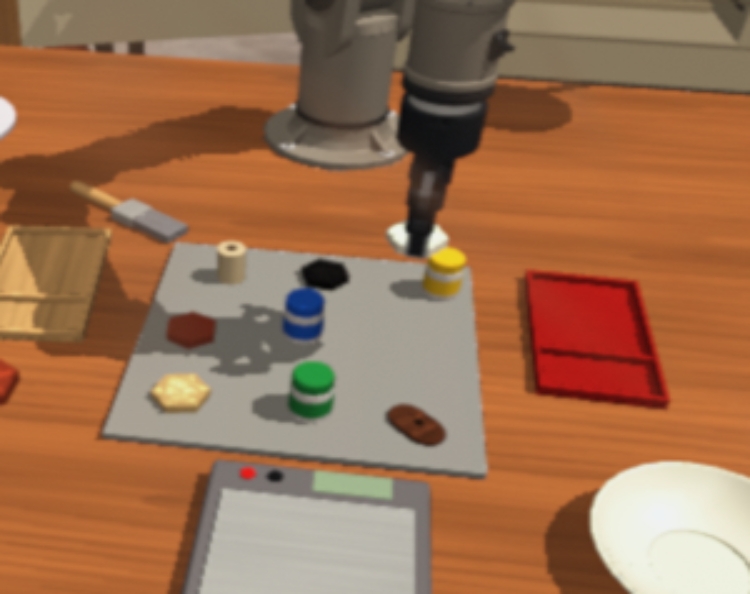

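The white tile hangs level in the fingers at (417,238), and nothing else has moved. I'll place it, then do the terracotta one with a slide-in.

Run:
```python
from arm import *
T=WOOD; A=[T[2]+np.pi/3,T[2]-np.pi/3]
place(tray(T,-62,0) if 0 else tray(T,-.062,0),A,.0275,.78)
t=(.5684,-.1291); pick(t,hexang(-.45),.0345,.85)
place(tray(T,-.006,0),A,.0275,.78,slide=tray(T,-.012,0))
b=(.4298,.0078)
import cv2; im=capture("top"); cv2.imwrite("/tmp/t1.png",im[...,::-1]); cv2.imwrite("pics/placed1.png",cv2.resize(im[110:250,160:380],None,fx=3.6,fy=3.6,interpolation=cv2.INTER_CUBIC)[...,::-1])
try: print("black c",best(b,hexang(-.17)))
except Exception as e: print("no",e)
```

```text
contact [-0.58 -0.48 -0.21]
placed c=-0.937 t=10.8
picked c=-0.450 gap 0.597->0.596 (50.7 mm) force 41.68392598628998 t=15.0
contact [-0.77 -0.62 -0.13]
slid [-0.15 -0.65 -0.48]
placed c=-0.937 t=19.9
black c -0.16999999999999993
```

View pics/placed1.png

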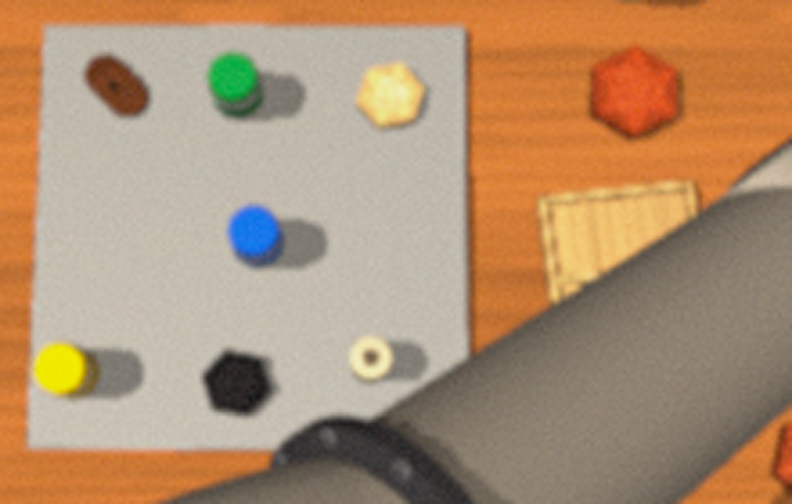

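The arm hides the tray in this view. I'll go on with the black tile and the jars, then look with the arm out of the way.

Run:
```python
from arm import *
import cv2
pick((.4305,.0078),hexang(-.17),.0345,.85)
place(tray(RED,-.035,0),[RED[2]+np.pi/2],.0275,.78)
pick((.681,.0125),[np.pi/2],.042,.85)
place(tray(RED,.078,0),[RED[2]+np.pi/2],.035,.75)
im=capture("top"); cv2.imwrite("/tmp/t2.png",im[...,::-1]); cv2.imwrite("pics/placed2.png",cv2.resize(im[110:250,90:380],None,fx=2.75,fy=2.75,interpolation=cv2.INTER_CUBIC)[...,::-1])
```

```text
picked c=-0.170 gap 0.598->0.591 (50.3 mm) force 41.707382798194885 t=24.5
contact [ 0.34  0.17 -0.14]
placed c=1.515 t=29.2
picked c=-1.571 gap 0.501->0.499 (42.4 mm) force 40.72442999888153 t=34.2
contact [-0.52 -0.05 -0.89]
placed c=-1.627 t=38.9
```

View pics/placed2.png

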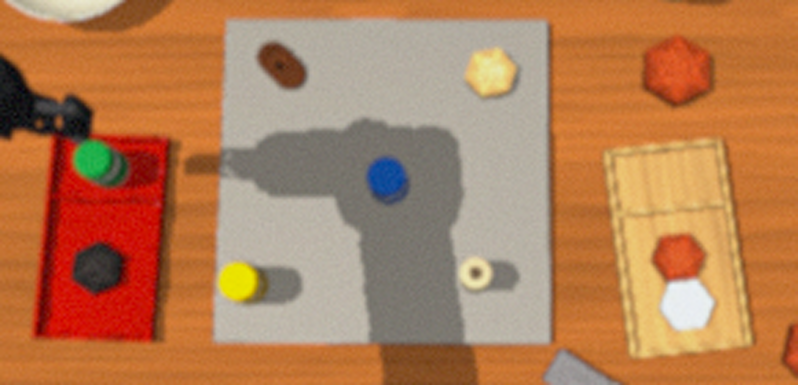

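The white (687,304) and terracotta (679,257) tiles touch side to side. Black (97,268) and green (97,160) are in the red tray. Blue is next, followed by measured checks.

```bash
cat > check.py <<'E'
from vis import *; from arm import WOOD,RED
import sys
f=sys.argv[1]; im=cv2.imread(f)[...,::-1].copy()
def loc(T,p): 
    c,s=np.cos(T[2]),np.sin(T[2]); d=np.array(p[:2])-T[:2]; return np.array([c*d[0]+s*d[1],-s*d[0]+c*d[1]])
D["terra"]=lambda h,s,v:(h<11)&(s>185)&(v>60)
D["black"]=lambda h,s,v:(v<110)&(s<130)
D["white"]=lambda h,s,v:(s<60)&(v>190)
def w(T,x,y): c,s=np.cos(T[2]),np.sin(T[2]); return [T[0]+c*x-s*y,T[1]+s*x+c*y]
P={}
for k,T,x in(("white",WOOD,-.062),("terra",WOOD,-.011),("black",RED,-.035)):
    r=fit({"top":im},k,lambda p:hexa(*p[:3],.004,p[3]),[*w(T,x,0),T[2],.052],dict(top=16),[.004,.004,.2,.003]); P[k]=r[0]
    print(k,loc(T,r[0]).round(4),"yaw-tray %.3f size %.4f cost %.3f"%((r[0][2]-T[2]+np.pi/6)%(np.pi/3)-np.pi/6,r[0][3],r[1]))
d=P["white"]-P["terra"]; print("dist",np.hypot(*d[:2]), "dir-tray",np.arctan2(d[1],d[0])-WOOD[2])
for k,T in(("green",RED),("blue",WOOD)):
    try:
        r=fit({"top":im},k,lambda p:disc(*p[:2],.064,.064,.019),w(T,.078,0),dict(top=14),[.004,.004]); print(k,loc(T,r[0]).round(4),r[1])
    except Exception as e: print(k,e)
E
python3 - <<'E'
from arm import *
import cv2
pick((.5515,-.007),[np.pi/2],.042,.85)
place(tray(WOOD,.078,0),[WOOD[2]+np.pi/2],.035,.75)
go((.6,.2),np.pi/2,.3)
for n in("top","scene"):
    im=capture(n); cv2.imwrite(f"/tmp/{n}3.png",im[...,::-1])
    if n=="scene": cv2.imwrite("pics/scene3.png",cv2.resize(im[110:310,90:460],None,fx=2.1,fy=2.1,interpolation=cv2.INTER_CUBIC)[...,::-1])
    else: cv2.imwrite("pics/top3.png",cv2.resize(im[110:250,90:380],None,fx=2.75,fy=2.75,interpolation=cv2.INTER_CUBIC)[...,::-1])
E
python3 check.py /tmp/t2.png; echo; python3 check.py /tmp/top3.png
```

```text
picked c=-1.571 gap 0.502->0.506 (43.0 mm) force 40.816424146760255 t=43.4
contact [-0.02  0.53 -2.02]
placed c=-1.460 t=48.1
white [-0.0645 -0.0021] yaw-tray 0.003 size 0.0521 cost 0.025
terra [-0.011   0.0003] yaw-tray 0.006 size 0.0451 cost 0.058
black [-0.0362  0.0001] yaw-tray 0.464 size 0.0442 cost 0.030
dist 0.053570610128898466 dir-tray -3.0963449572304884
green [ 0.0757 -0.0032] 0.08369829683698297
blue attempt to get argmax of an empty sequence

white [-0.0642 -0.0036] yaw-tray 0.039 size 0.0482 cost 0.039
terra [-0.011  -0.0001] yaw-tray -0.002 size 0.0457 cost 0.061
black [-0.0363  0.0002] yaw-tray 0.486 size 0.0444 cost 0.030
dist 0.053301121755816264 dir-tray -3.0760505265994453
green [ 0.075  -0.0031] 0.0628428927680798
blue [0.0751 0.0027] 0.06030603060306031
```

View pics/scene3.png

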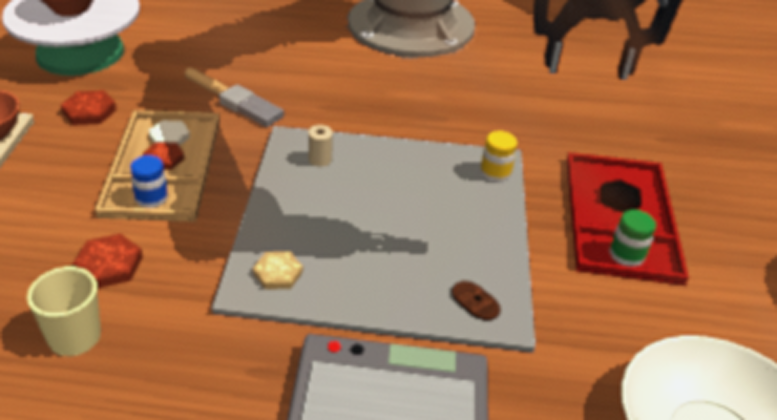

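View pics/top3.png

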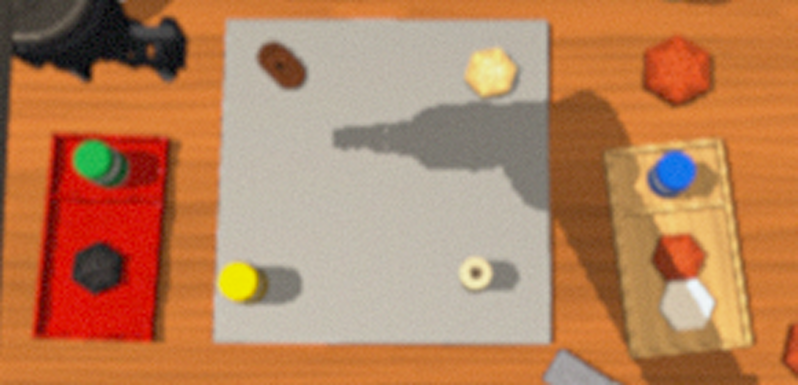

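Everything measures inside the limits: pair distance about 53.5 mm, sideways offset 2–3.5 mm, parallel to about 0.04 rad, jars at tray x of about 75 mm. The spares have not moved.

```bash
python3 -c "
from cell import *
print(finish_job(),read_time())"
```

```text
the job is handed in; nothing more can be done
the job is handed in; nothing more can be done
```

Both kits are made up and the job was handed in just after 48 s on the robot clock; camera checks put every item within limits, but `finish_job()` returned no verdict.

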